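# Vent a pressure filter holder and back off its knurled lock ring

## Robot

A 7-joint arm with a two-finger parallel gripper is mounted at the origin on the work surface. World frame = base frame: x ahead of the robot, y to its left, z up, the work surface at z = 0. Lengths are in mm, angles in rad, forces in N, time in s.
With the tool pointing down it reaches from about 400 to 875 mm from the base axis. Payload 4.4 kg.
Tool frame: the origin (TCP) lies at the very end of the fingers, on their centre line; the grasp point (between the pads) lies ctrl.grip_depth behind it (ctrl.grip_depth is the distance from the TCP to the grasp point, in mm); z points along the fingers, y is the direction in which the jaws open and shut (so a half turn about z gives the same grasp; the last joint's range is limited). The gripper opens to 85 mm and grips with 20 to 120 N. Pads are 22 mm wide; open, the fingers measure 114 mm over their backs; the gripper's body (76 mm by 85 mm) begins 54 mm behind the grasp point. The pads swing forward as they close: fully open they stand 13 mm farther back than shut.
Start: joints at [-1.273, 0.628, 0.038, 1.517, -0.027, 0.996, -0.02], TCP at [231.266, 607.482, 231.313] pointing down, gripper open.
Joint ranges: [-3.06, 3.06], [-0.37, 2.12], [-1.25, 1.32], [0.18, 2.47], [-1.1, 4.24], [0.23, 1.98], [-2.94, 2.94]. Speed limits (rad/s): [2.57, 2.57, 3.14, 3.14, 3.14, 3.14, 3.14].

## Interface

Orientations are given as [roll, pitch, yaw] about the fixed x, y, z axes, in that order (R = Rz(yaw) Ry(pitch) Rx(roll)).
In Python, from cell import ctrl gives the robot as it stands.
- The arm moves only by the tool servo_tool, never from a script. Its argument "commands" is one flat list of numbers, 5 for each row, row after row: the shift along the tool's x, y, z in units of 25 mm (1.0 is 25 mm), then the turn about the tool's z in units of 6 degrees (1.0 is 6 degrees), then the closure, from 0 (fully open) to 1 (shut). In form: [tx, ty, tz, twist, gripper, tx, ty, tz, twist, gripper, ...]. A call has 1 to 10 rows; each row is the pose to reach, as a shift and turn from the pose commanded when the call began, along the tool's axes at that moment; what a row does not reach only later rows make up. A row lasts 1/12 s, in which the tool goes at most 41.7 mm and 7.16 degrees, less where a joint would pass 70% of its speed; a pose out of reach is approached as far as the arm can. A call with a gripper value outside its range is refused whole. The fingers move at their own pace and stop on an object; the grip force is fixed at half the most. Time passes only in rows, so rows that repeat a pose let the fingers close. It gives the time, the measured TCP pose, the force and the opening at its end, in the units of the state.
- ctrl.read_state(): the state, without advancing time (a new reading comes with each control period).
- ctrl.get_image(name): name is "scene" or "side" or "wrist"; returns a dict with "img" (420x560x3 uint8, blue, green, red), "K" (3x3 intrinsics, pixels), "T" (4x4, takes a point from camera to world coordinates). Camera axes: x right, y down, z forward; pixel columns grow to the right and rows downward; lengths in mm; the calibration is good to about 2 mm. A picture is of the moment at which its call begins. There is no depth.
- ctrl.finish_job(): hands the job in, once; it reports no verdict.
The state is a dict: "clock": time; "qpos": joint angles; "qd": joint speeds; "tau": joint torques, N m; "eef_pos": TCP position; "tool_rot": TCP orientation; "force": force on the tool from outside, world axes, zero at the start; "torque": the same for the moment, N m; "width": finger opening in mm.
Only numpy, scipy, OpenCV 4.12 (cv2) and the standard library are available. Lean on these libraries where they do the work, as an engineer would, in place of code of your own. Each camera call takes 0.05 s, during which the arm holds its last target.

## Task

Two filter holders stand bolted to the lab bench; work on the larger one only. Press the relief plunger on its top fully down with a fingertip and keep it down for about two seconds to let the trapped pressure out, then roll a fingertip round the knurled rim of its lock ring to loosen the ring (anticlockwise from above) by two full turns, and leave it there. Grip and lift nothing, and leave the smaller holder and the other things on the bench where they are.

Things in the scene. Friction and masses are not known exactly. Their poses are not given: they have to be found in the camera images.
- large: Larger filter holder, fixed; origin on its vertical axis at bench level, heading arbitrary. Steel dome 77 mm across above the lock ring, top at 131 mm. Off-centre inlet nozzle (axis 29 mm from the holder's along the holder's -x), top at 151 mm. Below the ring a shell 92 mm across down to 61 mm, thin legs, foot plate 134 mm square, 8 mm thick. Space round the rim is open.
- large_vent_top (a point): Relief plunger of the larger holder, topmost and on its axis: a flat round steel button 24 mm across, 6 mm thick, on a stem. The point is the centre of its top face, 161 mm above the bench, z axis up. It goes straight down against a spring (about 2 N to start, 5 N at the bottom) and comes back up when let go.
- large_vent (a joint): Travel of the relief plunger in m: 0 up, 0.006 fully down (end stop).
- large_ring_center (a point): Lock ring of the larger holder: aluminium, straight-knurled upright rim 104 mm in diameter, 22 mm high, vertical axis. The point is on the axis at half the ring's height, 106 mm above the bench when tight (rim 95 to 117 mm). It rises 3 mm a turn. Only finger-tight: about 1 N along the rim turns it, by friction of a fingertip pressed inward on the hard rim; it stops where left.
- large_ring_mark (a point): Witness mark of that ring, the only one on it: a black radial bar, 10 mm by 8 mm, on the ring's flat top (the point is its middle, 45 mm from the axis), continued as a black stripe 8 mm wide down the rim. It travels round with the ring, so it shows the turns.
- large_ring (a joint): Angle of that lock ring in rad: 0 tight (as it starts), growing anticlockwise seen from above as it is loosened; 6.283 a turn; end stop at three turns, 18.85.
- small: Smaller filter holder, fixed, to be left alone; origin on its vertical axis at bench level. It has no plunger; a thin nozzle in the middle of its top is its highest part, at 140 mm. Foot plate 92 mm square. The two holders may stand either way round, left or right, axes at least 240 mm apart.
- small_ring_center (a point): Lock ring of the smaller holder: 62 mm in diameter, 18 mm high; the point is on its axis at half its height, 97 mm above the bench.
- small_ring (a joint): Angle of the smaller holder's lock ring in rad, 0 tight, growing anticlockwise; it turns just as easily.
- beaker: Loose empty glass beaker, 54 mm across and 70 mm high; origin at the centre of its underside. Bystander.
- jar: Loose amber glass jar with white lid, 56 mm across and 85 mm high; origin at the centre of its underside. Bystander.
- dish: Loose round white box of membranes, 70 mm across and 28 mm high; origin at the centre of its underside. Bystander.
Things that resemble listed ones, but are neither listed nor needed, are in the scene too. What is shaped like the large but pink is not meant.

How it is judged (in metres and radians):
On the way, in this order (a step that is already met when the one before it is completed fails the run):
1. the relief plunger of the larger holder is held at the bottom (within 1.5 mm) for a second, its lock ring still tight (under 0.3 rad) (value of joint large_vent above 0.0045 m and value of joint large_ring below 0.3 rad), for 1 s.
2. the plunger is let go and the lock ring is loosened by two turns (between 1.8 and 2.3 turns) (value of joint large_vent below 0.001 m and value of joint large_ring between 11.31 and 14.45 rad), for 0.2 s.
At the end, for the whole second after the job is handed in: The larger holder's lock ring stands still between 1.8 and 2.3 turns loosened (11.31 to 14.45 rad), its relief plunger is up again, the smaller holder's ring is within 0.3 rad of where it was, and the beaker, jar and membrane box are within 20 mm of where they stood (all of step 2 and velocity of joint large_ring between -0.1 and 0.1 rad/s and value of joint small_ring below 0.3 rad and distance of each of beaker, jar, dish from where it was at the start of the episode below 0.02 m); the robot touches nothing.
It fails at once if the smaller holder's lock ring is turned (value of joint small_ring above 0.3 rad).
It fails at once if the lock ring is run past two and a half turns, nearly off its thread (value of joint large_ring above 15.7 rad).
It fails at once if a bystander is lifted or pushed away (20 mm) (distance of any of beaker, jar, dish from where it was at the start of the episode above 0.02 m).
It also fails if it takes over 72 s, if anything falls off the work surface, if the arm or the gripper's body presses on something with over 40 N, if the wrist force passes 120 N, or if a joint passes its speed limit or range.

## Working session

There is one attempt and no reset: what is moved stays moved. The work goes in short steps, Python scripts to look and compute and a tool call to move; the robot and the scene stay as the last step left them, time stands still between calls to the robot, and variables do not carry over. Pictures are saved under pics/ and viewed, and the job is handed in when it is done.

Besides the shell and the picture viewer there is one more tool, called after "Request:" as name(argument=value, ...) on one line, values as JSON. servo_tool: Moves the arm, as the interface text tells. Its arguments: {"type":"object","properties":{"commands":{"type":"array","items":{"type":"number"}}},"required":["commands"]}

```bash
ls; mkdir -p pics; python3 - <<'E'
from cell import ctrl
import cv2
s=ctrl.read_state();print(s, ctrl.grip_depth)
for n in ["scene","side","wrist"]:
    d=ctrl.get_image(n);cv2.imwrite(f"pics/{n}0.png",d["img"]);print(n,d["K"].tolist(),d["T"].round(3).tolist())
E
```

```text
pics
{'clock': 0.0, 'qpos': array([-1.2727793 ,  0.62936807,  0.03845351,  1.5183507 , -0.02698134,
        0.99627833, -0.02002134]), 'qd': array([-9.67844095e-04, -5.83356697e-04, -3.41198155e-04,  7.36969923e-04,
        7.90623938e-05,  1.17576117e-03, -6.69541261e-04]), 'tau': array([-4.56066446e-04, -5.63412380e+01,  1.22609474e+00, -1.93442738e+01,
        1.10578258e-02,  1.06927310e-02, -2.70627305e-05]), 'eef_pos': array([231.06526906, 606.88977035, 230.38060604]), 'tool_rot': array([-3.13970716e+00,  4.80617683e-05,  2.77775553e+00]), 'force': array([-0.20920083,  0.41966578,  0.49892363]), 'torque': array([ 0.00590261, -0.02298824, -0.01615684]), 'width': 84.95708591901133} 18.700000000000003
scene [[400.4112461602823, 0.0, 271.85349300945137], [0.0, 400.4112461602823, 206.79522331550393], [0.0, 0.0, 1.0]] [[-0.703, 0.534, -0.47, 1236.291], [0.711, 0.512, -0.482, 598.976], [-0.016, -0.673, -0.74, 1047.146], [0.0, 0.0, 0.0, 1.0]]
side [[522.0403309763794, 0.0, 283.8438900724281], [0.0, 522.0403309763794, 211.41179507466046], [0.0, 0.0, 1.0]] [[0.911, -0.181, 0.37, 39.978], [-0.412, -0.43, 0.803, -1358.814], [0.014, -0.884, -0.467, 927.051], [0.0, 0.0, 0.0, 1.0]]
wrist [[344.864418781482, 0.0, 276.8494406450945], [0.0, 344.864418781482, 207.359563869969], [0.0, 0.0, 1.0]] [[0.356, 0.893, 0.277, 161.282], [0.935, -0.339, -0.107, 633.333], [-0.002, 0.297, -0.955, 373.675], [0.0, 0.0, 0.0, 1.0]]
```

View pics/scene0.png

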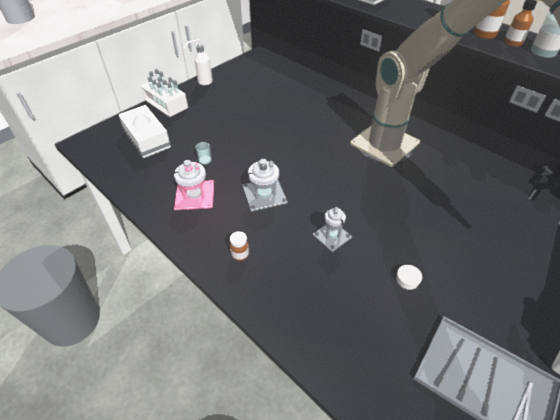

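View pics/side0.png

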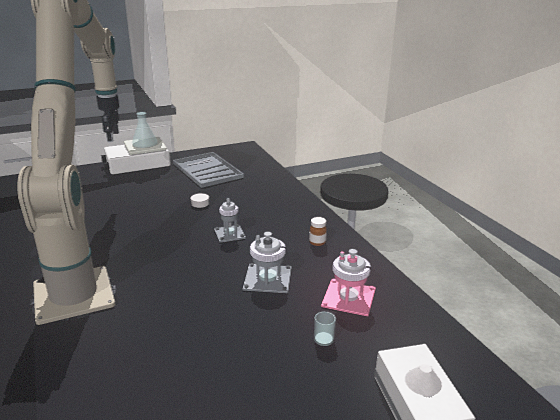

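View pics/wrist0.png

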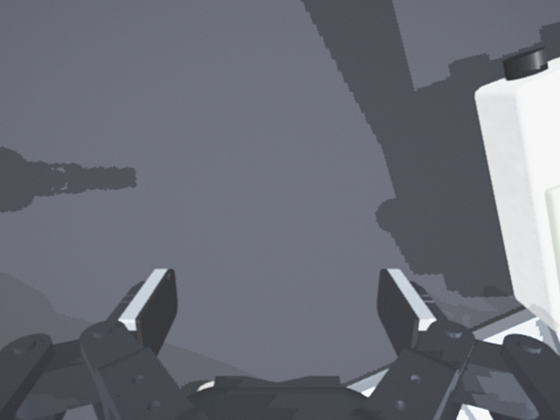

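The scene view shows three holder-like things: a grey large one at (264,178), a pink one of the same shape at (190,180), and a grey small one at (335,222). In the side view they are at (267,255), (351,275) and (229,215). By the description, the target is the grey one at scene (264,178) and side (267,255). I'll check it in a crop.

```bash
python3 - <<'E'
import cv2,numpy as np
a=cv2.imread("pics/scene0.png");b=cv2.imread("pics/side0.png")
A=cv2.resize(a[150:220,230:300],None,fx=5.7,fy=5.7,interpolation=cv2.INTER_CUBIC)
B=cv2.resize(b[225:295,232:302],None,fx=5.7,fy=5.7,interpolation=cv2.INTER_CUBIC)
cv2.imwrite("pics/crop0.png",np.hstack([A,B]))
E
```

```text
(no output)
```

View pics/crop0.png

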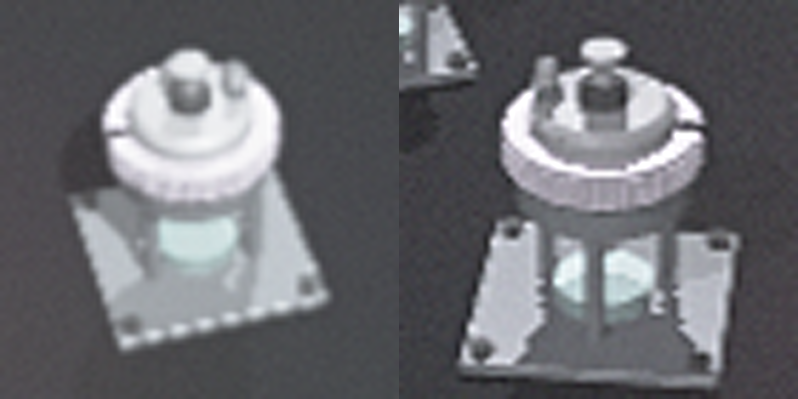

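The crop shows a grey large holder with a flat round button at crop (187,62) in scene and (605,48) in side. The nozzle is beside it, and the black mark on the ring is at (118,133) and (690,124). This is the right one, so next I triangulate.

```bash
cat > h.py <<'E'
import numpy as np,cv2
from cell import ctrl
def ray(K,T,p):
    d=T[:3,:3]@np.linalg.solve(K,[p[0],p[1],1.0]); return T[:3,3],d/np.linalg.norm(d)
def tri(l):
    A=np.zeros((3,3));b=np.zeros(3)
    for o,d in l:
        M=np.eye(3)-np.outer(d,d);A+=M;b+=M@o
    x=np.linalg.solve(A,b)
    return x,[round(float(np.linalg.norm((np.eye(3)-np.outer(d,d))@(x-o))),1) for o,d in l]
def plane(r,z): o,d=r; return o+d*(z-o[2])/d[2]
E
python3 - <<'E'
from h import *
S=ctrl.get_image("scene");D=ctrl.get_image("side")
sc=lambda p:(230+p[0]/5.7-.4,150+p[1]/5.7-.4); sd=lambda p:(232+(p[0]-399)/5.7-.4,225+p[1]/5.7-.4)
R=lambda I,p:ray(I["K"],I["T"],p)
for n,p,q,z in [("button",(187,62),(605,48),161),("mark",(118,133),(690,124),117),("nozzle",(235,68),(546,60),151)]:
    a,b=R(S,sc(p)),R(D,sd(q)); x,e=tri([a,b]); print(n,x.round(1),e,plane(a,z).round(1),plane(b,z).round(1))
for n,p,q,z in [("small noz",(337,209),(228.5,201),140),("pinktop",(189,164),(351.5,253),161),("beaker",(204,146),(324,317),70),("jar",(238,237),(318.5,221),85),("dish",(409,272),(200,197),28)]:
    a,b=R(S,p),R(D,q); x,e=tri([a,b]); print(n,x.round(1),e,plane(a,z).round(1),plane(b,z).round(1))
E
```

```text
button [ 547.3 -147.2  162.2] [0.2, 0.2] [ 546.2 -148.2  161. ] [ 548.3 -145.4  161. ]
mark [ 586.5 -167.8  118.9] [0.1, 0.1] [ 585.3 -169.4  117. ] [ 587.7 -164.9  117. ]
nozzle [ 522.3 -131.2  151.9] [0.9, 0.9] [ 522.6 -132.2  151. ] [ 522.3 -129.   151. ]
small noz [526.7 152.9 132.5] [2.9, 2.9] [529.4 157.4 140. ] [523.7 135.2 140. ]
pinktop [ 723.7 -322.7  152.2] [1.6, 1.6] [ 727.4 -312.7  161. ] [ 717.4 -335.2  161. ]
beaker [ 573.9 -448.2   70.6] [2.3, 2.3] [ 571.5 -447.7   70. ] [ 576.2 -448.8   70. ]
jar [785.5 -15.6  84.2] [1.2, 1.2] [784.8 -14.6  85. ] [785.8 -17.7  85. ]
dish [498.5 414.8  33.4] [1.8, 1.8] [492.6 414.5  28. ] [502.2 423.1  28. ]
```

The large holder's axis is at about (547,-147), and the plunger top measures 162 mm (text: 161). The ring mark is at a heading of -28° and the nozzle at 147°. I'm moving across at the present height with the fingers shut.

Request:
servo_tool(commands=[-0.5,-0.5,0,0,1,-1.5,-1.6,0,0,1,-2.5,-2.6,0,0,1,-3.5,-3.7,0,0,1,-4.5,-4.7,0,0,1,-5.5,-5.8,0,0,1,-6.5,-6.8,0,0,1,-7.5,-7.9,0,0,1,-8.5,-8.9,0,0,1,-9.5,-10,0,0,1])

```text
clock: 1.08
eef_pos: [364.8, 288.0, 231.5]
tool_rot: [3.141, 0.0, 2.778]
force: [0.9, 0.6, 0.5]
width: -0.4
```

Request:
servo_tool(commands=[-1.0,-1.05,0,0,1,-2.1,-2.2,0,0,1,-3.2,-3.4,0,0,1,-4.3,-4.5,0,0,1,-5.4,-5.7,0,0,1,-6.5,-6.8,0,0,1,-7.6,-8,0,0,1,-8.7,-9.1,0,0,1,-9.6,-10.1,0,0,1,-10.0,-10.5,0,0,1])

```text
clock: 1.92
eef_pos: [505.8, -50.8, 231.5]
tool_rot: [-3.139, 0.003, 2.771]
force: [0.1, 0.6, -0.1]
width: -0.2
```

```bash
python3 - <<'E'
from h import *
s=ctrl.read_state();print(s["clock"],s["eef_pos"].round(1),s["qpos"].round(2),s["force"].round(2),s["tool_rot"].round(3))
d=ctrl.get_image("wrist");cv2.imwrite("pics/wrist1.png",d["img"]);np.savez("w1.npz",**d)
E
```

```text
1.9167 [505.8 -50.8 231.5] [-0.04  0.43  0.12  1.91 -0.07  0.8   1.31] [ 0.11  0.58 -0.11] [-3.139e+00  3.000e-03  2.771e+00]
```

View pics/wrist1.png

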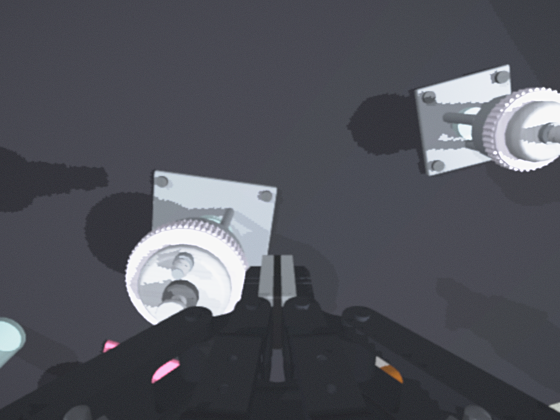

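The wrist view shows the grey large holder at (185,275). Its button is at (180,292), its nozzle at (182,262), and the small holder is at (530,130). I'm continuing to a point above the plunger.

Request:
servo_tool(commands=[-1.0,-1.05,0,0,1,-2.0,-2.1,0,0,1,-2.7,-2.9,0,0,1,-3.05,-3.22,0,0,1,-3.05,-3.22,0,0,1,-3.05,-3.22,0,0,1])

```text
clock: 2.47
eef_pos: [546.7, -146.2, 230.9]
tool_rot: [3.141, -0.001, 2.778]
force: [0.2, 0.5, 0.2]
width: -0.4
```

```bash
python3 - <<'E'
from h import *
s=ctrl.read_state();print(s["clock"],s["eef_pos"].round(1),s["qpos"].round(2),s["force"].round(2),s["tool_rot"].round(3))
for n in ["wrist","scene","side"]:
    d=ctrl.get_image(n);cv2.imwrite(f"pics/{n}2.png",d["img"])
a=cv2.imread("pics/scene2.png");b=cv2.imread("pics/side2.png")
A=cv2.resize(a[120:220,215:315],None,fx=4,fy=4,interpolation=cv2.INTER_CUBIC)
B=cv2.resize(b[195:295,217:317],None,fx=4,fy=4,interpolation=cv2.INTER_CUBIC)
cv2.imwrite("pics/crop2.png",np.hstack([A,B]))
E
```

```text
2.4667 [ 546.7 -146.2  230.9] [ 0.13  0.51  0.12  1.76 -0.08  0.88  1.49] [0.2  0.47 0.17] [ 3.141e+00 -1.000e-03  2.778e+00]
```

View pics/crop2.png

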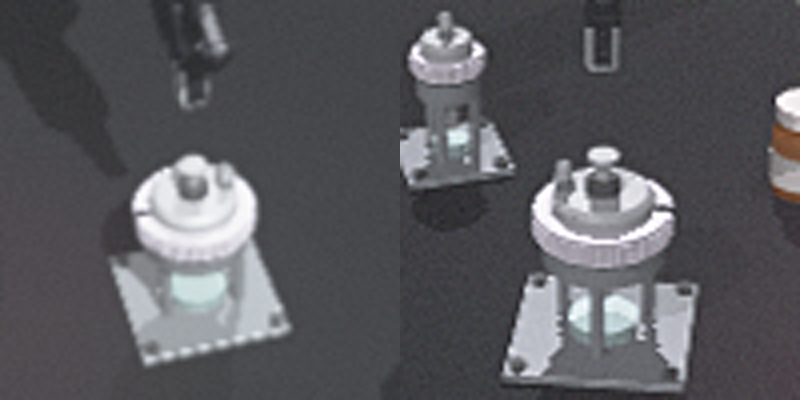

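View pics/wrist2.png

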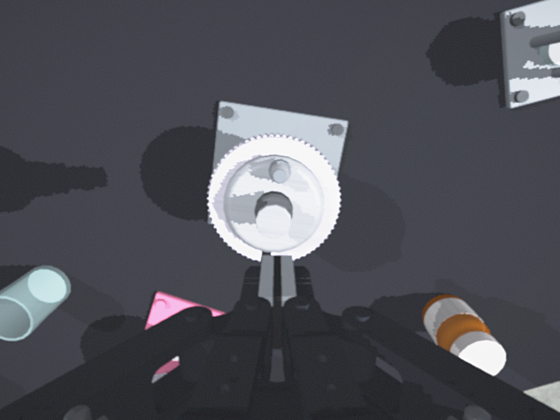

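The fingertip hangs over the button in both crops. In the wrist view the button is at (273,213) and the ring runs round (275,198). I'll refine the axis from the ring contour.

```bash
python3 - <<'E'
from h import *
d=ctrl.get_image("wrist");im=d["img"];g=cv2.cvtColor(im,cv2.COLOR_BGR2GRAY)
m=(g>190).astype(np.uint8)*255; m[256:,:]=0; m[:,:195]=0;m[:,350:]=0; m[:128]=0
c=max(cv2.findContours(m,cv2.RETR_EXTERNAL,cv2.CHAIN_APPROX_NONE)[0],key=cv2.contourArea)[:,0]
h=cv2.convexHull(c.astype(np.int32))[:,0].astype(float)
for z in (117,113,109):
    P=np.array([plane(ray(d["K"],d["T"],p),z) for p in h if p[1]<250])
    A=np.c_[2*P[:,:2],np.ones(len(P))];b=(P[:,:2]**2).sum(1)
    s=np.linalg.lstsq(A,b,rcond=None)[0];print(z,s[:2].round(1),np.sqrt(s[2]+s[:2]@s[:2]).round(1),len(P),np.ptp(P,0).round(1))
print("button",plane(ray(d["K"],d["T"],(273,213)),161).round(1))
# tip
for p in [(262,256),(293,256),(277,300)]: print(plane(ray(d["K"],d["T"],p),231).round(1))
P=np.linalg.inv(d["T"])@np.array([546.7,-146.2,230.9,1]);u=d["K"]@P[:3];print(u[:2]/u[2])
E
```

```text
117 [ 534.5 -143.8] 58.4 17 [114.3 119.3   0. ]
113 [ 535.4 -144.2] 59.3 17 [116.  121.2   0. ]
109 [ 536.3 -144.6] 60.2 17 [117.8 123.    0. ]
button [ 541.5 -145.9  161. ]
[ 537.8 -149.1  231. ]
[ 542.8 -135.9  231. ]
[ 561.6 -150.8  231. ]
[274.91883779 270.29971062]
```

```bash
python3 - <<'E'
from h import *
d=ctrl.get_image("wrist");im=d["img"];g=cv2.cvtColor(im,cv2.COLOR_BGR2GRAY)
for th in (215,235):
    m=(g>th).astype(np.uint8)*255; m[256:,:]=0; m[:,:195]=0;m[:,350:]=0; m[:128]=0
    c=max(cv2.findContours(m,cv2.RETR_EXTERNAL,cv2.CHAIN_APPROX_NONE)[0],key=cv2.contourArea)[:,0]
    h=cv2.convexHull(c.astype(np.int32))[:,0].astype(float); h=h[h[:,1]<250]
    print(th,cv2.boundingRect(c))
    P=np.array([plane(ray(d["K"],d["T"],p),117) for p in h])
    A=np.c_[2*P[:,:2],np.ones(len(P))];b=(P[:,:2]**2).sum(1)
    s=np.linalg.lstsq(A,b,rcond=None)[0];print(s[:2].round(1),np.sqrt(s[2]+s[:2]@s[:2]).round(1),len(P),(np.linalg.norm(P[:,:2]-s[:2],axis=1)).round(1))
    cv2.imwrite(f"pics/m{th}.png",m)
cv2.imwrite("pics/wcrop.png",cv2.resize(im[90:290,190:390],None,fx=3,fy=3,interpolation=cv2.INTER_CUBIC))
E
```

```text
215 (206, 134, 133, 122)
[ 546.  -148.9] 51.6 39 [51.7 51.5 51.8 51.7 51.9 52.  52.  51.8 51.8 52.  51.6 51.1 51.3 51.5
 51.6 51.3 51.7 51.2 51.4 51.6 51.7 51.9 51.8 51.6 51.7 52.2 52.  51.7
 51.4 50.9 51.6 51.1 51.5 51.4 51.1 51.2 52.  51.4 51.6]
235 (206, 135, 133, 121)
[ 546.2 -149. ] 51.3 32 [51.2 51.2 51.4 51.4 51.6 51.7 51.3 51.5 51.3 51.3 51.3 51.4 51.  51.2
 50.9 50.9 51.2 51.3 51.5 51.5 51.2 51.3 51.2 51.6 51.7 51.2 50.8 51.1
 50.5 51.5 50.9 51.2]
```

View pics/wcrop.png

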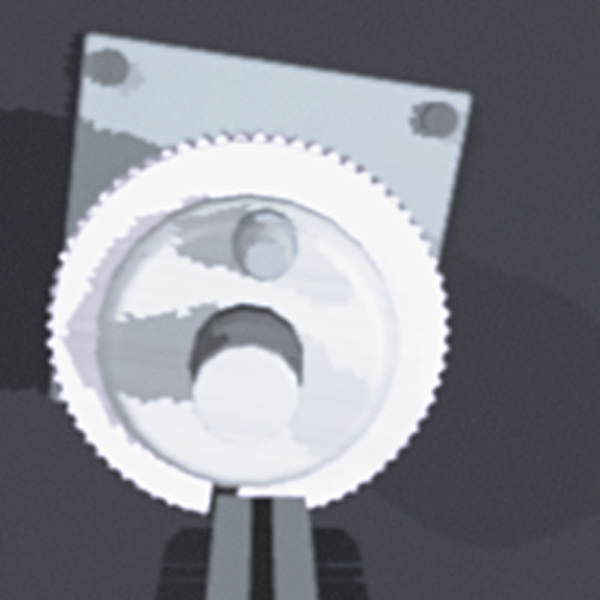

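The ring fit gives a radius of 51.6 mm and an axis at (546,-149), against (547,-147) from the fixed cameras. I'll use (546.5,-148). Now down onto the button.

Request:
servo_tool(commands=[0,-0.07,0.7,0,1,0,-0.07,1.6,0,1,0,-0.07,2.3,0,1,0,-0.07,2.6,0,1,0,-0.07,2.75,0,1,0,-0.07,2.85,0,1,0,-0.07,2.95,0,1,0,-0.07,3.05,0,1,0,-0.07,3.1,0,1,0,-0.07,3.1,0,1])

```text
clock: 3.55
eef_pos: [546.7, -148.5, 155.1]
tool_rot: [3.141, 0.001, 2.778]
force: [-2.8, 2.5, 7.8]
width: 0.1
```

The force is 7.8 N, above the 5 N spring, so the plunger is at its stop. I'll push slightly more and hold.

Request:
servo_tool(commands=[0,0,0.04,0,1,0,0,0.04,0,1,0,0,0.04,0,1,0,0,0.04,0,1,0,0,0.04,0,1,0,0,0.04,0,1,0,0,0.04,0,1,0,0,0.04,0,1,0,0,0.04,0,1,0,0,0.04,0,1])

```text
clock: 4.38
eef_pos: [546.8, -148.5, 155.0]
tool_rot: [3.141, 0.001, 2.778]
force: [-5.2, 2.6, 14.6]
width: -0.0
```

```bash
python3 - <<'E'
from h import *
s=ctrl.read_state();print(s["clock"],s["eef_pos"].round(1),s["force"].round(2))
b=ctrl.get_image("side")["img"];a=ctrl.get_image("scene")["img"]
A=cv2.resize(a[130:210,225:305],None,fx=5,fy=5,interpolation=cv2.INTER_CUBIC)
B=cv2.resize(b[215:295,227:307],None,fx=5,fy=5,interpolation=cv2.INTER_CUBIC)
cv2.imwrite("pics/crop3.png",np.hstack([A,B]))
E
```

```text
4.3833 [ 546.8 -148.5  155. ] [-5.18  2.64 14.57]
```

View pics/crop3.png

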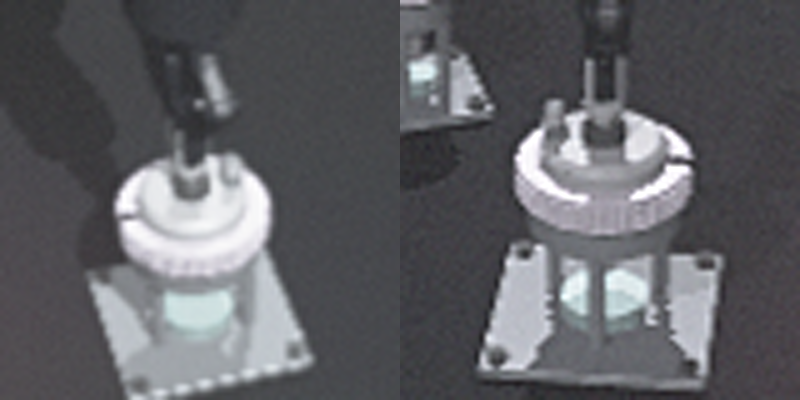

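The plunger is hard against its stop: z holds at 155.0 while the force rises, and the mark has not moved. I'll hold a little over a second more.

Request:
servo_tool(commands=[0,0,0,0,1,0,0,0,0,1,0,0,0,0,1,0,0,0,0,1,0,0,0,0,1,0,0,0,0,1,0,0,0,0,1,0,0,0,0,1,0,0,0,0,1,0,0,0,0,1])

```text
clock: 5.32
eef_pos: [546.7, -148.5, 155.0]
tool_rot: [3.141, 0.001, 2.778]
force: [-5.4, 4.0, 15.6]
width: -0.3
```

Request:
servo_tool(commands=[0,0,0,0,1,0,0,0,0,1,0,0,0,0,1,0,0,0,0,1,0,0,0,0,1,0,0,-0.2,0,1,0,0,-0.6,0,1,0,0,-1.2,0,1,0,0,-1.6,0,1,0,0,-1.6,0,1])

```text
clock: 6.15
eef_pos: [548.4, -149.8, 195.4]
tool_rot: [3.141, 0.006, 2.778]
force: [-0.3, 0.1, -0.4]
width: 0.5
```

The plunger has been held about two seconds and released. Next I go down beside the rim on the tool's +y side (world heading 69°), staying clear of the nozzle.

Request:
servo_tool(commands=[-0.1,1.2,0,0,1,-0.3,2.4,0,0,1,-0.44,3.0,0.2,0,1,-0.44,3.0,1.2,0,1,-0.44,3.0,2.4,0,1,-0.44,3.0,3.2,0,1,-0.44,3.0,3.5,0,1,-0.44,3.0,3.5,0,1,-0.44,3.0,3.5,0,1])

```text
clock: 6.9
eef_pos: [583.7, -83.2, 105.4]
tool_rot: [-3.141, 0.0, 2.777]
force: [0.8, 0.0, 0.2]
width: -0.0
```

```bash
python3 - <<'E'
from h import *
s=ctrl.read_state();print(s["clock"],s["eef_pos"].round(1),s["force"].round(2),s["qpos"].round(2))
d=ctrl.get_image("wrist");cv2.imwrite("pics/wrist4.png",d["img"])
b=ctrl.get_image("side")["img"];a=ctrl.get_image("scene")["img"]
A=cv2.resize(a[130:210,225:305],None,fx=5,fy=5,interpolation=cv2.INTER_CUBIC)
B=cv2.resize(b[215:295,227:307],None,fx=5,fy=5,interpolation=cv2.INTER_CUBIC)
cv2.imwrite("pics/crop4.png",np.hstack([A,B]))
E
```

```text
6.9 [583.7 -83.2 105.4] [0.83 0.   0.17] [ 0.03  0.71  0.1   1.8  -0.11  0.64  1.4 ]
```

View pics/crop4.png

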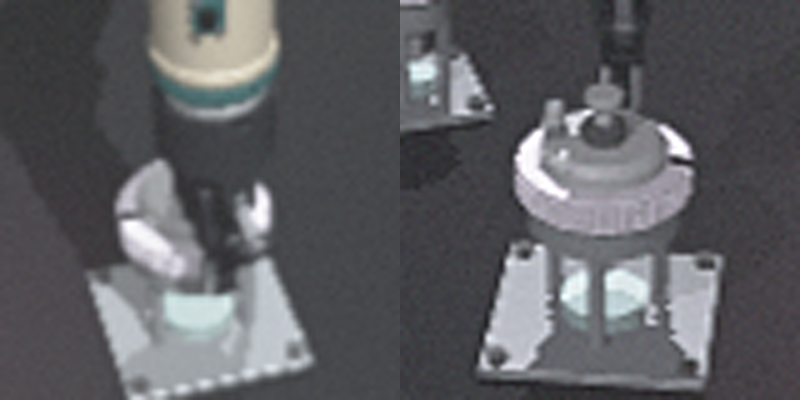

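View pics/wrist4.png

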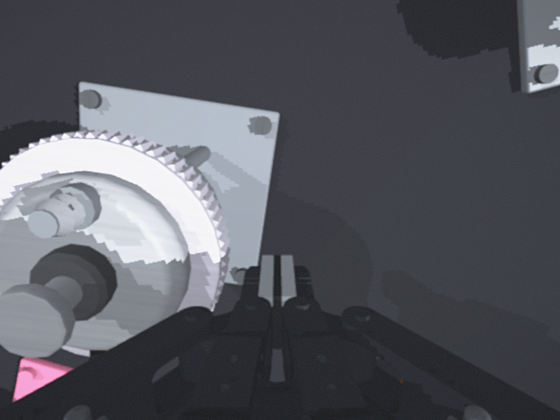

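The plunger is up again, with its head at (605,95) in the side crop. The tip is at rim height, about 15 mm off the rim. I'll edge inward to feel for contact.

Request:
servo_tool(commands=[0,-0.1,0,0,1,0,-0.2,0,0,1,0,-0.3,0,0,1,0,-0.36,0,0,1,0,-0.36,0,0,1])

```text
clock: 7.47
eef_pos: [580.2, -91.8, 105.5]
tool_rot: [-3.142, 0.0, 2.777]
force: [0.0, 0.2, 0.6]
width: -0.0
```

Request:
servo_tool(commands=[0,-0.08,0,0,1,0,-0.14,0,0,1,0,-0.2,0,0,1,0,-0.24,0,0,1,0,-0.24,0,0,1])

```text
clock: 7.88
eef_pos: [579.8, -93.0, 105.6]
tool_rot: [3.137, 0.001, 2.78]
force: [2.8, 6.9, 1.5]
width: 0.5
```

Request:
servo_tool(commands=[0.1,-0.05,0,0,1,0.3,-0.05,0,0,1,0.5,-0.05,0,0,1,0.5,-0.05,0,0,1])

```text
clock: 8.22
eef_pos: [568.1, -88.0, 105.9]
tool_rot: [3.135, 0.002, 2.782]
force: [4.5, 10.8, 1.4]
width: 0.0
```

```bash
cat > st.py <<'E'
from h import *
A0=np.array([546.5,-148.0])
def st(n):
    s=ctrl.read_state();y=s["tool_rot"][2]
    X=np.array([np.cos(y),np.sin(y)]);Y=np.array([np.sin(y),-np.cos(y)])
    d=s["eef_pos"][:2]-A0;f=s["force"]
    print(round(s["clock"],2),"tool xy rel axis",round(d@X,1),round(d@Y,1),"z",s["eef_pos"][2].round(1),"F",round(f[:2]@X,1),round(f[:2]@Y,1),f[2].round(1),"qd",abs(s["qd"]).max().round(2))
    W=ctrl.get_image("wrist")["img"];a=ctrl.get_image("scene")["img"];b=ctrl.get_image("side")["img"]
    A=cv2.resize(a[150:210,235:295],(200,200),interpolation=cv2.INTER_CUBIC)
    B=cv2.resize(b[225:285,237:297],(200,200),interpolation=cv2.INTER_CUBIC)
    Wc=W[0:400,0:533]; Wc=cv2.resize(Wc,(533,400))
    cv2.imwrite(f"pics/{n}.png",np.hstack([Wc,np.vstack([A,B])]))
E
python3 -c "
from st import *;st('s1')"
```

```text
8.22 tool xy rel axis 0.9 63.8 z 105.9 F -0.4 11.7 1.4 qd 0.02
```

View pics/s1.png

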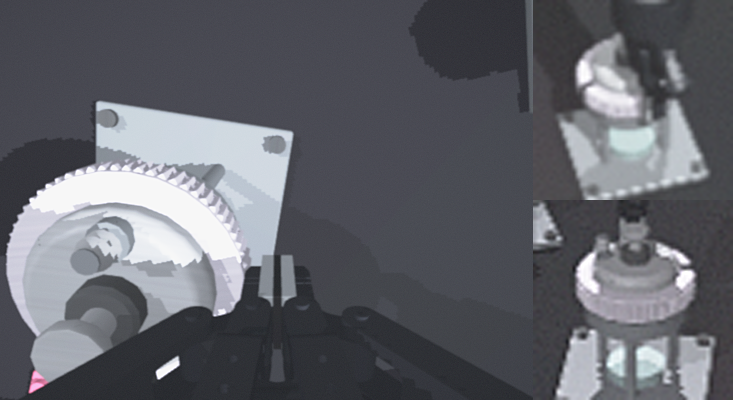

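The fingertip now presses at 11.7 N, with the contact face about 11 mm from the tool centre. I'll compute the roll-round path (a fixed-heading tip around a disc) in tool units.

```bash
cat > path.py <<'E'
import numpy as np
a,b,Rc=11.,11.,47.
# closed path starting at (0,b+Rc), going +x (anticlockwise from above), as arclength -> point
def pt(s):
    L=[a,Rc*np.pi/2,2*b,Rc*np.pi/2,2*a,Rc*np.pi/2,2*b,Rc*np.pi/2,a]
    T=sum(L);s=s%T;i=0
    while s>L[i]: s-=L[i];i+=1
    if i==0:return (s,b+Rc)
    if i==2:return (a+Rc,b-s)
    if i==4:return (a-s,-b-Rc)
    if i==6:return (-a-Rc,-b+s)
    if i==8:return (-a+s,b+Rc)
    cx,cy,t0={1:(a,b,90),3:(a,-b,0),5:(-a,-b,-90),7:(-a,b,180)}[i]
    t=np.radians(t0)-s/Rc
    return (cx+Rc*np.cos(t),cy+Rc*np.sin(t))
def rows(cur,s0,ds,n=10):
    for k in range(1,n+1):
        p=pt(s0+ds*k);print(k,round(float(p[0]-cur[0])/25,2),round(float(p[1]-cur[1])/25,2))
    print("end",np.round(p,2),"s",s0+ds*n)
E
python3 -c "
from path import *
rows((1.5,57.75),1.5,5)"
```

```text
1 0.2 0.01
2 0.4 0.01
3 0.6 -0.0
4 0.8 -0.04
5 0.99 -0.09
6 1.17 -0.17
7 1.35 -0.26
8 1.52 -0.37
9 1.67 -0.5
10 1.81 -0.65
end [46.67 41.6 ] s 51.5
```

Request:
servo_tool(commands=[0.2,0.01,0,0,1,0.4,0.01,0,0,1,0.6,0,0,0,1,0.8,-0.04,0,0,1,1.0,-0.1,0,0,1,1.17,-0.17,0,0,1,1.35,-0.26,0,0,1,1.52,-0.37,0,0,1,1.67,-0.5,0,0,1,1.8,-0.65,0,0,1])

```text
clock: 9.2
eef_pos: [516.5, -91.3, 105.0]
tool_rot: [3.141, -0.003, 2.779]
force: [-1.7, 4.8, 2.2]
width: -0.3
```

```bash
python3 -c "
from st import *;st('s2')
from path import *
rows((46.5,41.5),51.5,5)"
```

```text
9.2 tool xy rel axis 48.2 42.3 z 105.0 F 3.3 3.9 2.2 qd 0.13
1 0.13 -0.15
2 0.23 -0.32
3 0.32 -0.51
4 0.38 -0.69
5 0.43 -0.89
6 0.46 -1.09
7 0.46 -1.29
8 0.46 -1.49
9 0.46 -1.69
10 0.46 -1.89
end [58.   -5.67] s 101.5
```

View pics/s2.png

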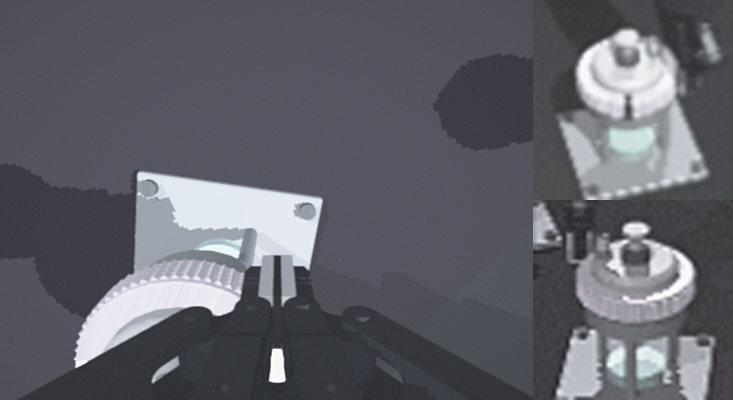

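The finger has rolled on and the ring follows. The scene crop now shows the mark at the front, at local (628,103), and the press is 5 N. I'll compute the mark's heading and press a bit deeper at the corners.

```bash
cat >> st.py <<'E'
def mark(cam,p,z=117):
    I=ctrl.get_image(cam);x=plane(ray(I["K"],I["T"],p),z)[:2]-A0
    print("mark r",np.linalg.norm(x).round(1),"heading",np.degrees(np.arctan2(x[1],x[0])).round(1))
E
python3 -c "
from st import *
a=ctrl.get_image('scene')['img'];cv2.imwrite('pics/z2.png',cv2.resize(a[155:195,240:290],None,fx=12,fy=12,interpolation=cv2.INTER_CUBIC))
import path;path.Rc=45.
path.rows((46.5,41.5),49.8,5)
"
```

```text
1 0.07 -0.21
2 0.17 -0.38
3 0.25 -0.56
4 0.32 -0.75
5 0.36 -0.95
6 0.38 -1.14
7 0.38 -1.34
8 0.38 -1.54
9 0.38 -1.74
10 0.38 -1.94
end [56.   -7.11] s 99.8
```

View pics/z2.png

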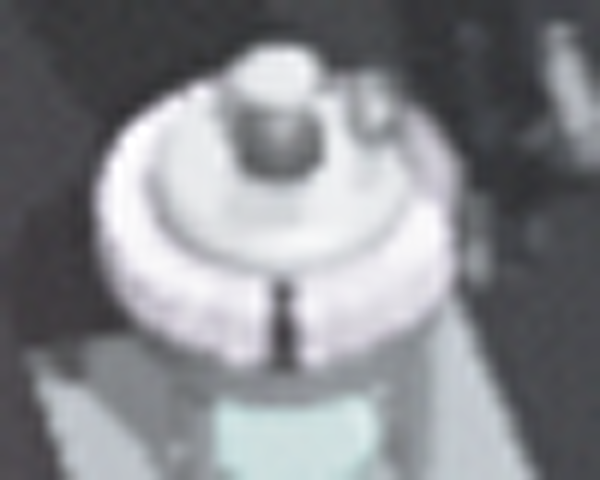

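Request:
servo_tool(commands=[0.07,-0.21,0,0,1,0.17,-0.38,0,0,1,0.25,-0.56,0,0,1,0.32,-0.75,0,0,1,0.36,-0.95,0,0,1,0.38,-1.14,0,0,1,0.38,-1.34,0,0,1,0.38,-1.54,0,0,1,0.38,-1.74,0,0,1,0.38,-1.94,0,0,1])

```text
clock: 10.23
eef_pos: [484.7, -133.6, 104.4]
tool_rot: [-3.14, -0.014, 2.777]
force: [-10.9, 4.3, 7.6]
width: -0.0
```

```bash
python3 -c "
from st import *;st('s3')
mark('scene',(263.1,179.1))
import path;path.Rc=45.
path.rows((56,-7),99.8,5)"
```

```text
10.23 tool xy rel axis 62.8 -8.6 z 104.4 F 11.7 0.2 7.6 qd 0.13
mark r 43.7 heading 46.8
1 -0.0 -0.2
2 -0.02 -0.4
3 -0.05 -0.6
4 -0.11 -0.79
5 -0.19 -0.97
6 -0.29 -1.15
7 -0.41 -1.31
8 -0.55 -1.45
9 -0.7 -1.59
10 -0.87 -1.7
end [ 34.37 -49.46] s 149.8
```

View pics/s3.png

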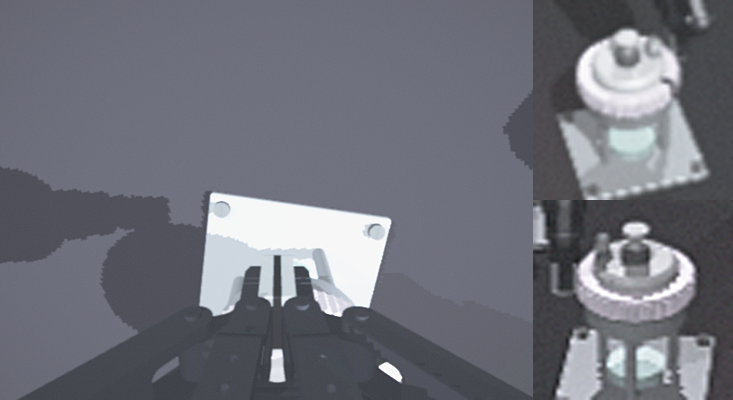

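The mark's heading was 46.8°, which is 75° of turn and just as predicted. It is now at the right edge of the scene crop, and the press is 11.7 N. On I go.

Request:
servo_tool(commands=[0,-0.2,0,0,1,-0.02,-0.4,0,0,1,-0.05,-0.6,0,0,1,-0.11,-0.79,0,0,1,-0.19,-0.97,0,0,1,-0.29,-1.15,0,0,1,-0.41,-1.31,0,0,1,-0.55,-1.45,0,0,1,-0.7,-1.59,0,0,1,-0.87,-1.7,0,0,1])

```text
clock: 11.27
eef_pos: [491.7, -184.7, 104.4]
tool_rot: [-3.137, -0.008, 2.775]
force: [-7.3, -3.4, 1.7]
width: -0.2
```

```bash
python3 -c "
from st import *;st('s4')
import path;path.Rc=45.
path.rows((34.25,-49.5),149.8,5)"
```

```text
11.27 tool xy rel axis 38.0 -53.9 z 104.4 F 5.6 -5.8 1.7 qd 0.14
1 -0.17 -0.09
2 -0.36 -0.17
3 -0.55 -0.22
4 -0.75 -0.25
5 -0.95 -0.26
6 -1.15 -0.26
7 -1.35 -0.26
8 -1.55 -0.26
9 -1.75 -0.26
10 -1.95 -0.25
end [-14.43 -55.87] s 199.8
```

View pics/s4.png

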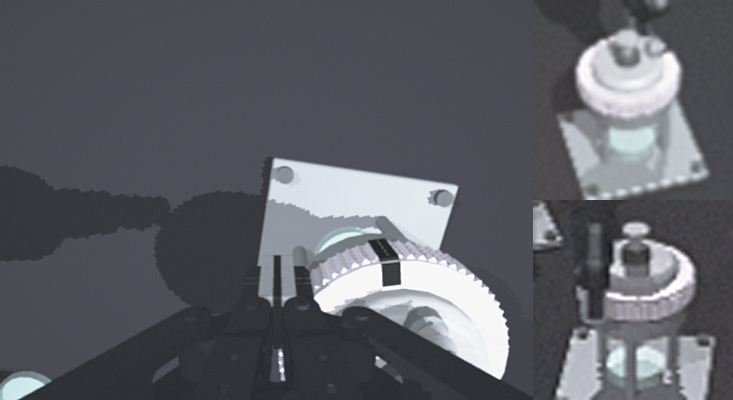

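The wrist view shows the mark at (389,272), about a half turn round, and the press is 8 N.

Request:
servo_tool(commands=[-0.17,-0.09,0,0,1,-0.36,-0.17,0,0,1,-0.55,-0.22,0,0,1,-0.75,-0.24,0,0,1,-0.95,-0.24,0,0,1,-1.15,-0.24,0,0,1,-1.35,-0.24,0,0,1,-1.55,-0.24,0,0,1,-1.75,-0.24,0,0,1,-1.95,-0.24,0,0,1])

```text
clock: 12.25
eef_pos: [536.8, -213.5, 104.8]
tool_rot: [-3.132, -0.001, 2.772]
force: [-3.6, -9.8, -2.5]
width: -0.0
```

```bash
python3 -c "
from st import *;st('s5')
import path;path.Rc=45.
path.rows((-14.5,-55.5),199.8,5)"
```

```text
12.25 tool xy rel axis -14.6 -64.6 z 104.8 F -0.2 -10.5 -2.5 qd 0.17
1 -0.2 0.01
2 -0.39 0.06
3 -0.58 0.13
4 -0.76 0.22
5 -0.92 0.33
6 -1.08 0.45
7 -1.22 0.6
8 -1.34 0.76
9 -1.44 0.93
10 -1.53 1.11
end [-52.73 -27.84] s 249.8
```

View pics/s5.png

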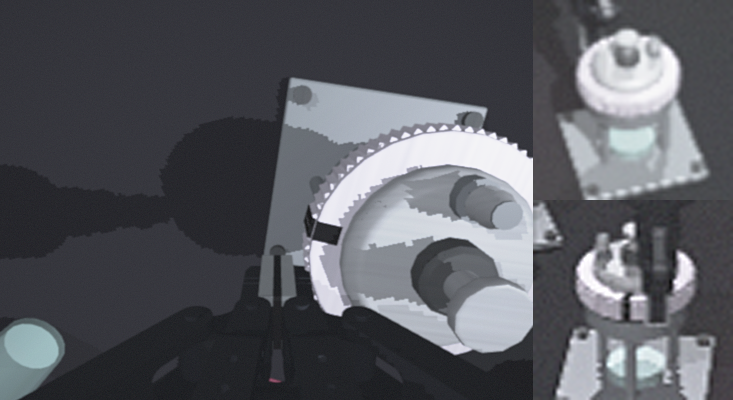

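The mark is at wrist (325,232), just behind the fingertip, and visible at the front of the side view. Press is 10.5 N.

Request:
servo_tool(commands=[-0.2,0.01,0,0,1,-0.39,0.06,0,0,1,-0.58,0.13,0,0,1,-0.76,0.22,0,0,1,-0.92,0.33,0,0,1,-1.08,0.45,0,0,1,-1.22,0.6,0,0,1,-1.34,0.76,0,0,1,-1.44,0.93,0,0,1,-1.53,1.11,0,0,1])

```text
clock: 13.23
eef_pos: [587.0, -198.0, 105.5]
tool_rot: [-3.137, 0.005, 2.775]
force: [3.0, -6.2, -0.8]
width: 0.1
```

```bash
python3 -c "
from st import *;st('s6')
import path;path.Rc=45.
path.rows((-52.75,-27.75),249.8,5)"
```

```text
13.23 tool xy rel axis -55.8 -32.1 z 105.5 F -5.0 -4.7 -0.8 qd 0.09
1 -0.06 0.19
2 -0.11 0.38
3 -0.13 0.58
4 -0.13 0.78
5 -0.13 0.98
6 -0.13 1.18
7 -0.13 1.38
8 -0.13 1.58
9 -0.12 1.78
10 -0.08 1.98
end [-54.72  21.64] s 299.8
```

View pics/s6.png

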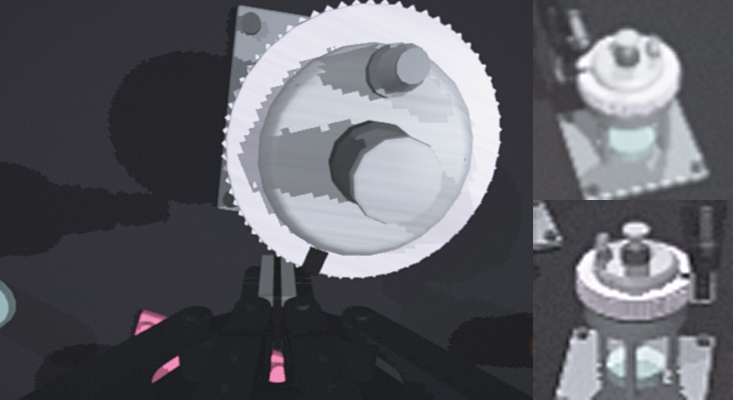

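The mark is at wrist (314,261), so about one full turn. Press is 6.9 N.

Request:
servo_tool(commands=[-0.06,0.19,0,0,1,-0.11,0.38,0,0,1,-0.12,0.58,0,0,1,-0.12,0.78,0,0,1,-0.12,0.98,0,0,1,-0.12,1.18,0,0,1,-0.12,1.38,0,0,1,-0.12,1.58,0,0,1,-0.11,1.78,0,0,1,-0.08,1.98,0,0,1])

```text
clock: 14.22
eef_pos: [610.0, -150.6, 106.2]
tool_rot: [-3.14, 0.011, 2.776]
force: [6.5, -0.9, -2.6]
width: 0.1
```

```bash
python3 -c "
from st import *
I=ctrl.get_image('wrist')
st('s7')
import path;path.Rc=45.
path.rows((-54.75,21.75),299.8,5)"
```

```text
14.27 tool xy rel axis -59.6 22.1 z 106.2 F -7.7 3.1 -1.0 qd 0.02
1 0.06 0.19
2 0.14 0.37
3 0.24 0.54
4 0.35 0.71
5 0.49 0.85
6 0.64 0.99
7 0.8 1.1
8 0.98 1.2
9 1.16 1.27
10 1.36 1.33
end [-20.86  54.91] s 349.8
```

View pics/s7.png

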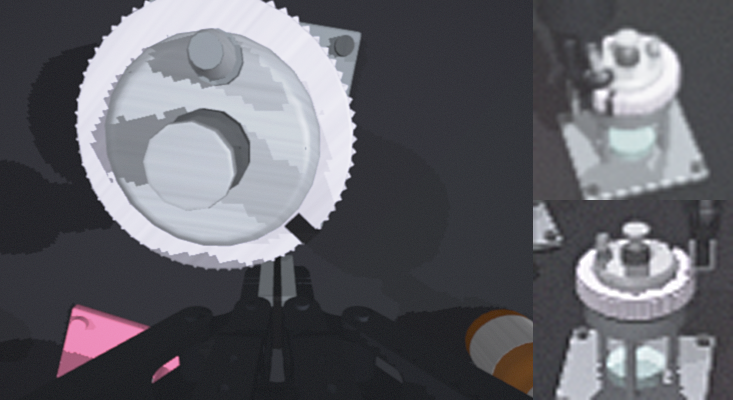

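```bash
python3 -c "
from st import *
mark('wrist',(302,229),120.4)"
```

```text
mark r 46.4 heading 22.0
```

Request:
servo_tool(commands=[0.06,0.19,0,0,1,0.14,0.37,0,0,1,0.24,0.54,0,0,1,0.35,0.71,0,0,1,0.49,0.85,0,0,1,0.64,0.99,0,0,1,0.8,1.1,0,0,1,0.98,1.2,0,0,1,1.16,1.27,0,0,1,1.36,1.33,0,0,1])

```text
clock: 15.3
eef_pos: [591.9, -102.0, 106.7]
tool_rot: [3.136, 0.011, 2.779]
force: [9.9, 8.7, -0.5]
width: -0.2
```

```bash
python3 -c "
from st import *
st('s8')
import path;path.Rc=45.
path.rows((-20.75,55),349.8,5)"
```

```text
15.3 tool xy rel axis -26.1 59.1 z 106.7 F -6.2 11.6 -0.5 qd 0.16
1 0.19 0.03
2 0.39 0.04
3 0.59 0.04
4 0.79 0.04
5 0.99 0.04
6 1.19 0.04
7 1.39 0.04
8 1.59 0.01
9 1.78 -0.04
10 1.97 -0.1
end [28.58 52.43] s 399.8
```

View pics/s8.png

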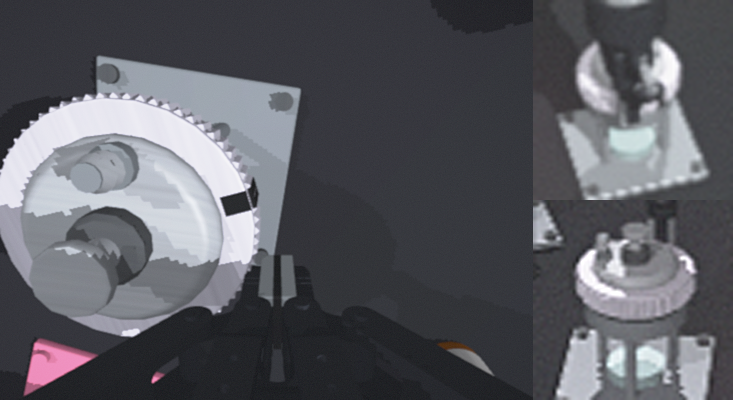

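The mark heading was 22° (410° turned) before this move, and it is now at wrist (238,203). Press is 13 N.

Request:
servo_tool(commands=[0.19,0.05,0,0,1,0.39,0.06,0,0,1,0.59,0.06,0,0,1,0.79,0.06,0,0,1,0.99,0.06,0,0,1,1.19,0.04,0,0,1,1.39,0.03,0,0,1,1.59,0.01,0,0,1,1.78,-0.04,0,0,1,1.97,-0.1,0,0,1])

```text
clock: 16.28
eef_pos: [540.0, -83.3, 105.8]
tool_rot: [3.135, -0.0, 2.782]
force: [0.8, 12.5, 4.2]
width: 0.3
```

```bash
python3 -c "
from st import *
st('s9')
import path;path.Rc=45.
path.rows((28.5,52.5),399.8,5)"
```

```text
16.28 tool xy rel axis 28.9 58.3 z 105.8 F 3.7 12.0 4.2 qd 0.17
1 0.18 -0.09
2 0.35 -0.2
3 0.51 -0.32
4 0.65 -0.47
5 0.77 -0.62
6 0.88 -0.79
7 0.96 -0.97
8 1.03 -1.16
9 1.07 -1.36
10 1.1 -1.55
end [55.92 13.63] s 449.8
```

View pics/s9.png

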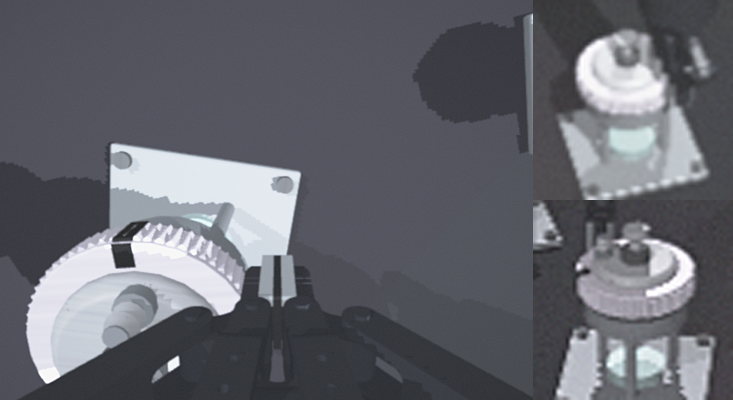

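Request:
servo_tool(commands=[0.18,-0.09,0,0,1,0.35,-0.2,0,0,1,0.51,-0.32,0,0,1,0.65,-0.47,0,0,1,0.77,-0.62,0,0,1,0.88,-0.79,0,0,1,0.96,-0.97,0,0,1,1.03,-1.16,0,0,1,1.07,-1.36,0,0,1,1.1,-1.55,0,0,1])

```text
clock: 17.27
eef_pos: [493.4, -113.1, 104.7]
tool_rot: [-3.141, -0.012, 2.779]
force: [-11.5, 7.6, 9.7]
width: -0.1
```

```bash
python3 -c "
from st import *
st('s10')
import path;path.Rc=45.
path.rows((56,13.75),449.8,5)"
```

```text
17.27 tool xy rel axis 62.1 13.8 z 104.7 F 13.4 3.0 9.7 qd 0.12
1 0.0 -0.2
2 0.0 -0.4
3 0.0 -0.6
4 0.0 -0.8
5 -0.0 -1.0
6 -0.01 -1.2
7 -0.05 -1.4
8 -0.1 -1.59
9 -0.18 -1.78
10 -0.28 -1.95
end [ 49.04 -35.05] s 499.8
```

View pics/s10.png

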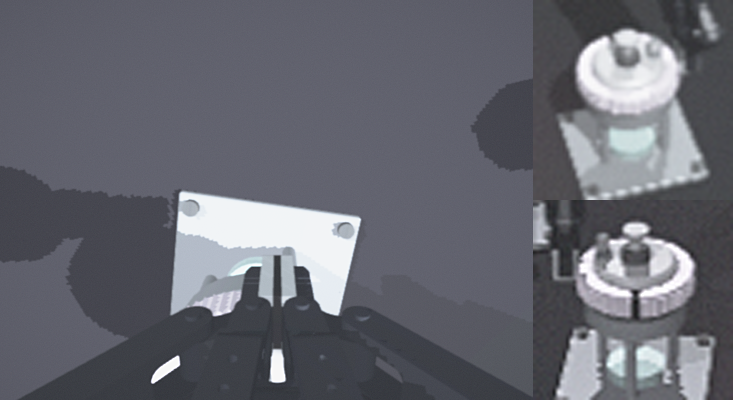

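```bash
python3 -c "
from st import *
a=ctrl.get_image('side')['img'];cv2.imwrite('pics/z10.png',cv2.resize(a[230:270,245:295],None,fx=12,fy=12,interpolation=cv2.INTER_CUBIC))
mark('side',(268.2,252.5),122.5)
"
```

```text
mark r 41.9 heading -110.1
```

View pics/z10.png

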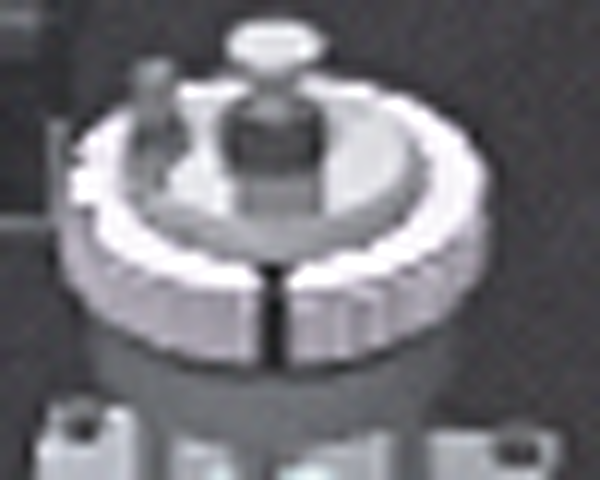

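The mark is at crop (270,290), heading -110°, so 638° turned (1.77 turns). About 85° remain.

Request:
servo_tool(commands=[0,-0.2,0,0,1,0,-0.4,0,0,1,0,-0.6,0,0,1,0,-0.8,0,0,1,0,-1.0,0,0,1,-0.01,-1.2,0,0,1,-0.05,-1.4,0,0,1,-0.1,-1.59,0,0,1,-0.18,-1.78,0,0,1,-0.28,-1.95,0,0,1])

```text
clock: 18.35
eef_pos: [483.7, -164.8, 104.6]
tool_rot: [-3.139, -0.008, 2.776]
force: [-6.3, 0.7, 2.0]
width: -0.4
```

```bash
python3 -c "
from st import *
st('s11')
a=ctrl.get_image('side')['img'];cv2.imwrite('pics/z11.png',cv2.resize(a[230:270,245:295],None,fx=12,fy=12,interpolation=cv2.INTER_CUBIC))
import path;path.Rc=45.
path.rows((49,-35),499.8,5)"
```

```text
18.35 tool xy rel axis 52.7 -38.1 z 104.6 F 6.1 -1.6 2.0 qd 0.11
1 -0.11 -0.16
2 -0.25 -0.31
3 -0.4 -0.45
4 -0.56 -0.56
5 -0.73 -0.66
6 -0.92 -0.74
7 -1.11 -0.79
8 -1.31 -0.83
9 -1.51 -0.84
10 -1.71 -0.84
end [  6.32 -56.  ] s 549.8
```

View pics/z11.png

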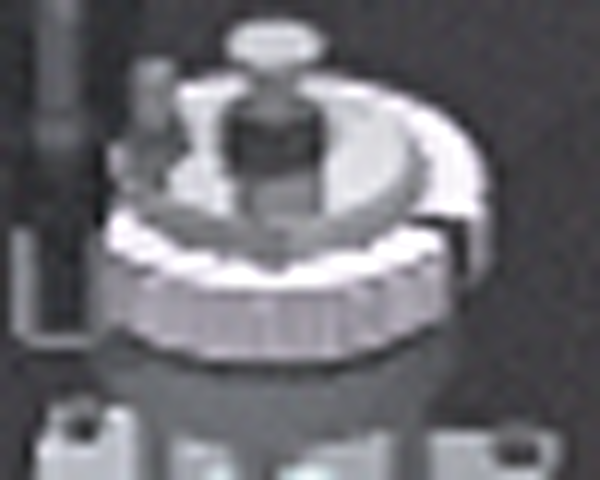

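View pics/s11.png

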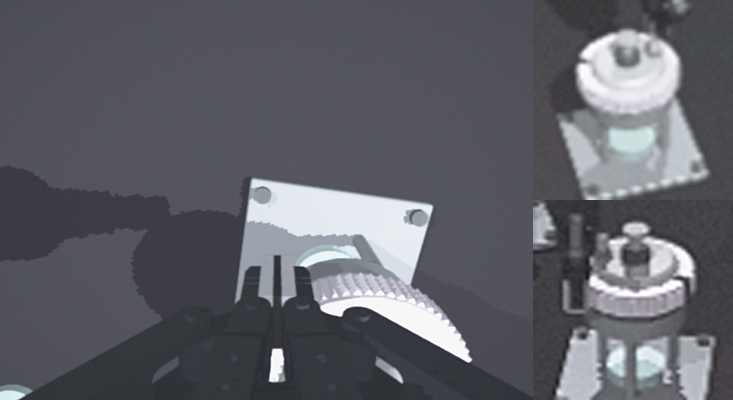

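```bash
python3 -c "
from st import *
mark('side',(280.7,248),122.8)
mark('scene',(235+(587-533)*.3-.3,150+63*.3-.3),122.8)
"
```

```text
mark r 42.4 heading -48.1
mark r 40.8 heading -49.3
```

Both views agree on a mark heading of about -49°, which is 699° (12.2 rad). I'll roll about 22° further to reach two turns, then back off radially.

Request:
servo_tool(commands=[-0.11,-0.16,0,0,1,-0.25,-0.31,0,0,1,-0.4,-0.45,0,0,1,-0.53,-0.55,0,0,1,-0.53,-0.55,0,0,1,-0.42,-0.72,0,0,1,-0.3,-0.9,0,0,1,-0.1,-1.2,0,0,1,0.15,-1.6,0,0,1,0.15,-1.6,0,0,1])

```text
clock: 19.48
eef_pos: [468.1, -201.6, 105.3]
tool_rot: [-3.14, -0.002, 2.775]
force: [-0.8, 0.2, 0.5]
width: -0.0
```

```bash
python3 -c "
from st import *
st('s12')
a=ctrl.get_image('side')['img'];b=ctrl.get_image('scene')['img']
f=lambda x:cv2.resize(x,None,fx=8,fy=8,interpolation=cv2.INTER_CUBIC)
cv2.imwrite('pics/z12.png',np.hstack([f(a[230:280,245:295]),f(b[150:200,240:290])]))"
```

```text
19.48 tool xy rel axis 54.0 -78.1 z 105.3 F 0.8 -0.1 0.5 qd 0.03
```

View pics/z12.png

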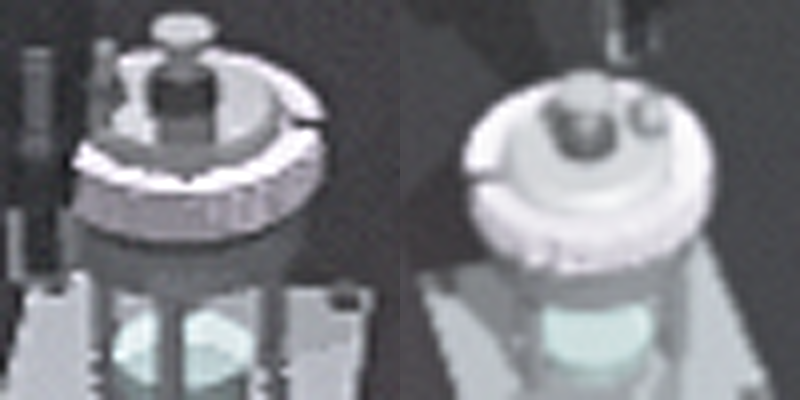

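```bash
python3 -c "
from st import *
mark('side',(282.75,244.75),123)
mark('scene',(250.1,171.4),123)
S=ctrl.get_image('scene');D=ctrl.get_image('side')
print(tri([ray(S['K'],S['T'],(250.1,171.4)),ray(D['K'],D['T'],(282.75,244.75))]))
"
```

```text
mark r 44.7 heading -23.3
mark r 44.4 heading -30.4
(array([ 586.20839822, -168.74844303,  125.05951916]), [0.0, 0.0])
```

Request:
servo_tool(commands=[0,0,-0.6,0,1,0.1,-0.2,-1.6,0,1,0.2,-0.4,-2.8,0,1,0.2,-0.4,-4.0,0,1,0.2,-0.4,-5.0,0,1,0.2,-0.4,-5.0,0,1,0.2,-0.4,-5.0,0,1])

```text
clock: 20.52
eef_pos: [463.6, -207.1, 231.6]
tool_rot: [3.141, 0.003, 2.778]
force: [-0.0, -0.3, -1.2]
width: -0.3
```

```bash
python3 -c "
from st import *
st('s13')
for n in ('scene','side'): cv2.imwrite(f'pics/{n}13.png',ctrl.get_image(n)['img'])
a=[cv2.imread(f'pics/{n}{k}.png') for n in ('scene','side') for k in (0,13)]
for i in (0,2):
  d=cv2.absdiff(a[i],a[i+1]).max(2)
  for nm,p in (('beaker',[(204,153),(324,330)]),('jar',[(239,247),(318,232)]),('dish',[(409,277),(200,200)]),('small',[(335,222),(229,215)])):
    x,y=p[i//2];print(i,nm,(d[y-14:y+14,x-14:x+14]>40).sum())
"
```

```text
20.52 tool xy rel axis 56.5 -84.7 z 231.6 F -0.1 -0.3 -1.2 qd 0.04
0 beaker 0
0 jar 0
0 dish 0
0 small 0
2 beaker 0
2 jar 2
2 dish 2
2 small 0
```

View pics/scene13.png

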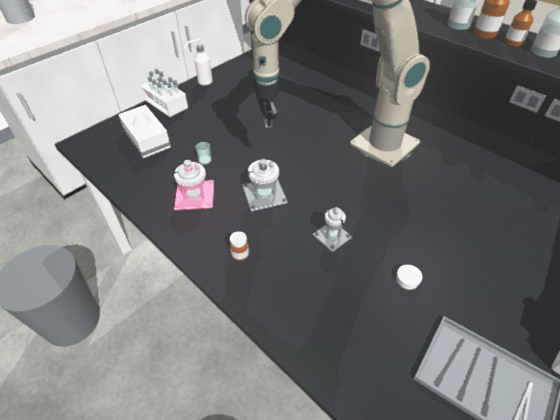

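View pics/s13.png

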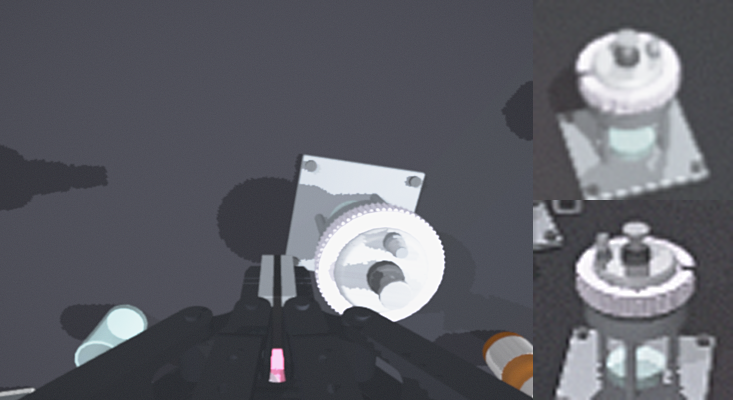

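The mark is back at its starting heading and measures 6.2 mm higher (125.1 mm against 118.9 mm), which is two turns at 3 mm a turn. The plunger is up, the arm is clear, and the bystanders have not moved.

```bash
python3 -c "
from cell import ctrl
print(ctrl.finish_job())"
```

```text
the job is handed in; nothing more can be done
None
```

I pressed the larger holder's plunger down and held it there, then loosened its lock ring two full turns. I then lifted the arm clear and handed the job in at about 20.5 s; no verdict was reported.

- **Plunger:** I held it against its stop for about two seconds with about 15 N, and the TCP stayed at 155.0 mm. It came back up when released.
- **Lock ring:** I rolled the shut fingertips anticlockwise round the rim with about 5–13 N of inward press. The mark ended at about -27°; it started at -28°. It measured 6.2 mm higher than at the start, against 6 mm expected for two turns.
- **Disagreement:** the two fixed cameras differed by about 7° on the final mark heading (-23° and -30°). That is small against the allowed 1.8 to 2.3 turns.
- **Surroundings:** before-and-after pictures showed no change at the small holder, beaker, jar or membrane box, and the force was near zero with the arm clear.

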